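# Clamp the small brown bottle in the shaker's spring holder

## Robot

A 6-joint arm with a two-finger parallel gripper is mounted at the origin on a cart in front of the work surface, level with it; the furniture and walls round the work are solid. World frame = base frame: x ahead of the robot, y to its left, z up, the work surface at z = 0. Lengths are in mm, angles in rad, forces in N, time in s.
With the tool pointing down it reaches from about 275 to 1000 mm from the base axis. Payload 8.4 kg.
Tool frame: the origin (TCP) lies between the finger pads; the fingertips stand 22 mm ahead of it and the grasp point (between the pads) lies 3 mm ahead of it (r.nose_length is the z of the fingertips in the tool frame, in mm); z points along the fingers, y is the line along which they close (so a half turn about z gives the same grasp; the last joint's range is limited). The gripper opens to 85 mm and grips with 20 to 120 N. Pads are 22 mm wide; open, the fingers measure 114 mm over their backs; the gripper's body (76 mm by 85 mm) begins 54 mm behind the grasp point. The pads swing forward as they close: fully open they stand 13 mm farther back than shut.
Start: joints at [1.308, 0.353, 1.633, -0, 1.155, -0.002], TCP at [161.157, 603.868, 216.181] pointing down, gripper open.
Joint ranges: [-2.63, 2.63], [-0.92, 2.1], [0.06, 2.66], [-1.3, 4.44], [0, 2.69], [-3.02, 3.02]. Speed limits (rad/s): [2.22, 2.22, 2.79, 3.14, 3.14, 3.14].

## Interface

Orientations are given as [roll, pitch, yaw] about the fixed x, y, z axes, in that order (R = Rz(yaw) Ry(pitch) Rx(roll)).
In Python, from rig import r, cams gives the robot as it stands.
- The arm moves only by the shell command python3 -m handwheel 'ROWS' [FORCE]. ROWS is rows parted by semicolons, their numbers by spaces, 1 to 5 of them, each of 7 numbers: a rotation vector rx, ry, rz in rad, then dx, dy, dz in mm, then the opening from 0.0 (shut) to 1.0 (fully open); each row shifts and turns the commanded pose from where the row before left it, along the tool's axes as they then stand; what a row does not reach is not made up. A row lasts 1/12 s, in which the tool goes at most 41.7 mm and 0.125 rad, less where a joint would pass 70% of its speed; a pose out of reach is approached as far as the arm can. The fingers move at their own pace and stop on an object; FORCE is the grip in N (left out, the last holds). Time passes only in rows, so rows that do not move let the fingers close. It prints the time, the measured TCP pose, the force, the opening and the grip force at its end.
- r.sense(): the state, without advancing time (a new reading comes with each control period).
- cams.grab_frame(name): name is "scene" or "top" or "wrist"; returns the picture (480x640x3 uint8, red, green, blue); there is no depth.
- cams.camera_params(name): a dict with "fx", "fy", "cx", "cy" (pixels), "dist_coeffs" ([k1, k2, p1, p2, k3] as OpenCV has them; the pictures are not rectified), "rvec" (rotation vector, rad) and "tvec" (3), from world to camera coordinates, as OpenCV has them. Camera axes: x right, y down, z forward; pixel columns grow to the right and rows downward; lengths in mm; the calibration is good to about 2 mm. A picture is of the moment at which its call begins: read the wrist's pose just before it. camera_params takes no time and is no camera call; for the wrist camera it gives the pose at the moment of the call.
- r.sign_off(): hands the job in; it is judged then, once.
The state is a dict: "clock": time; "qpos": joint angles; "qvel": joint speeds; "joint_efforts": joint torques, N m; "eef_pos": TCP position; "tcp_rot": TCP orientation; "contact_force": force on the tool from outside, world axes, zero at the start; "wrist_torque": the same for the moment, N m; "opening": opening from 0.0 (shut) to 1.0 (fully open); "grasp_force": force on a finger pad.
Only numpy, scipy, OpenCV 4.12 (cv2) and the standard library are available. Lean on these libraries where they do the work, as an engineer would, in place of code of your own. Each camera call takes 0.05 s, during which the arm holds its last target. There are 200 camera calls.

## Task

Take the smaller of the two brown bottles with black caps and press it upright, foot first, down between the two spring jaws of the holder on the white bench shaker until it stands fully home on the rubber pad. Keep hold of it all the way down, and let go only when it is home and the jaws have closed in over its shoulder; leave it standing there upright in the grip of both jaws.

Things in the scene. Friction and masses are not known exactly. Their poses are not given: they have to be found in the camera images.
- small_bottle: Small brown bottle with black cap, standing loose: 36 mm diameter, 79 mm tall, 80 to 150 g. Origin: centre of its underside, z up; yaw of no account. Straight body (radius 17.5 mm) up to 48 mm, then a taper to the cap (radius 13 mm at 62 mm). Grasp the straight body, pads 45 mm above its foot. Near it a larger one like it (48 x 94 mm), a white-capped vial and a spray vial may swap places with it.
- holder_seat (a point): Where the bottle's foot goes: centre of the top of the holder's rubber pad, 50 mm above the table, on the white bench shaker (130 x 130 mm). z up; x runs from the shaker's front (knob, display) to its back. The jaws face each other along y. Low walls, 7 mm above the pad: stops 57 mm apart along x, sloped foot guides 43 mm apart along y. Close the fingers along x, clear of the jaws.
- jaw_left (a joint): Angle (rad) of the bent steel spring jaw at +y, 20 mm wide along x: 0 at rest, grows as spread, 0.16 with the straight body between the noses, about 0.07 when closed on the taper of the seated bottle. Noses 18 mm apart at rest, 60 mm above the pad; above them the jaws flare to a mouth 50 mm wide, lips 84 mm above the pad: the foot finds its way if within 5 mm of the middle.
- jaw_right (a joint): The same for the jaw at -y. Each hinge lies 53 mm below its nose; the spring pushes the nose shut with 1.5 to 3 N. The jaws are slippery (coated). Pressing the bottle in takes about 3 to 10 N downward, it does not drop in by itself; the foot spreads the jaws, slides between them, and over the last 12 mm the noses close in on the taper.
Not all that is in view belongs to the job. What is shaped like the small_bottle but orange or purple is not meant.

How it is judged:
By the outcome, as a careful person would: the job done as asked, in the order asked, and still so for the second after the job is handed in, with the robot touching nothing.
It also fails if it takes over 38 s, if anything falls off the work surface, if the arm or the gripper's body presses on something with over 40 N, if the wrist force passes 120 N, or if a joint passes its speed limit or range.

## Working session

There is one attempt and no reset: what is moved stays moved. The work goes in short steps, Python scripts to look and compute and a shell command to move; the robot and the scene stay as the last step left them, time stands still between calls to the robot, and variables do not carry over. Pictures are saved under pics/ and viewed, at most 12 in all, crops included, and the job is handed in when it is done.

```bash
mkdir -p pics; ls; python3 - <<'E'
from rig import r,cams
import cv2,json
for n in ["scene","top"]:
    f=cams.grab_frame(n); cv2.imwrite(f"pics/{n}0.png",f[:,:,::-1])
    p=cams.camera_params(n); print(n,p)
print(r.sense()); print(r.nose_length)
E
```

```text
pics
scene {'fx': 514.3746370953661, 'fy': 514.3746370953661, 'cx': 320.51012207445814, 'cy': 238.65817042386615, 'dist_coeffs': array([-0.05535895,  0.        ,  0.        ,  0.        ,  0.        ]), 'rvec': array([ 1.72418977,  1.36511695, -0.81673556]), 'tvec': array([-123.18278143, -194.32557826, 1450.23028557])}
top {'fx': 448.29878521968436, 'fy': 448.29878521968436, 'cx': 320.6184935641466, 'cy': 240.3343315617758, 'dist_coeffs': array([-0.0682043,  0.       ,  0.       ,  0.       ,  0.       ]), 'rvec': array([ 2.13509671, -2.14148655,  0.12373904]), 'tvec': array([ 37.94049817, 555.24680689, 862.9861133 ])}
{'clock': 0.1, 'qpos': array([ 1.30760072e+00,  3.53578710e-01,  1.63408160e+00,  9.65144518e-06,
        1.15522172e+00, -2.41267043e-03]), 'qvel': array([-0.00053959, -0.00213206, -0.00266174, -0.0007695 ,  0.00010008,
        0.00214834]), 'joint_efforts': array([-2.23331335e-03, -6.06355047e+01, -3.42822182e+01, -2.08825527e-04,
        3.99317752e-03, -5.35184526e-06]), 'eef_pos': array([161.0311914 , 603.41525567, 215.52754575]), 'tcp_rot': array([-3.14030330e+00, -1.19357401e-05,  2.88080580e+00]), 'contact_force': array([-0.32562761, -0.36489341, -0.44643512]), 'wrist_torque': array([ 0.02534731, -0.00027363, -0.01924101]), 'grasp_force': 0.0, 'opening': 0.9974709829759157}
22.0
```

View pics/scene0.png

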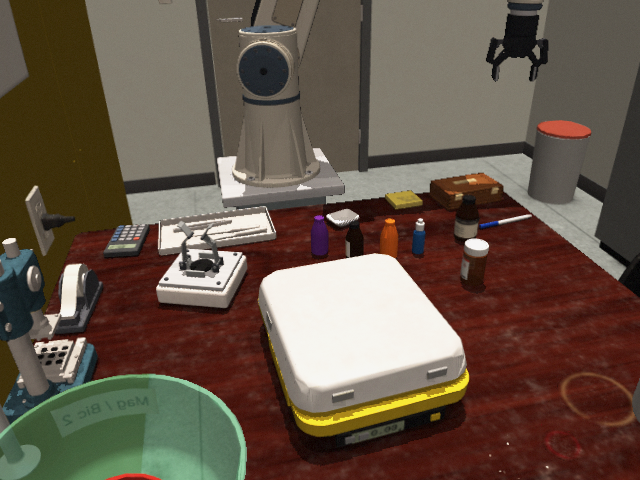

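View pics/top0.png

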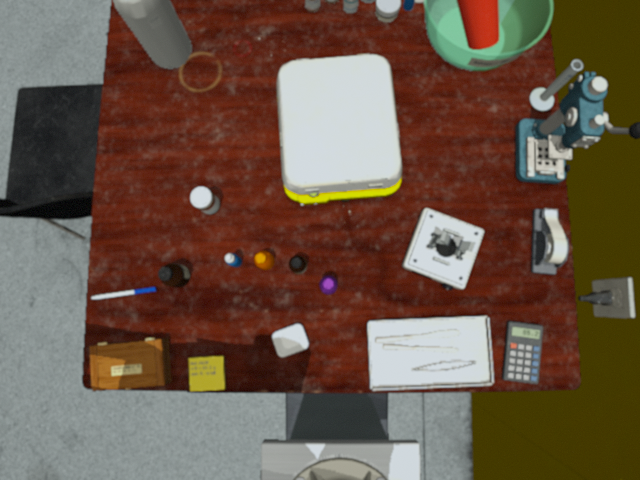

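Scene view: the small brown bottle is at about (354,240), between the purple bottle (320,236) and the orange one (389,238). The large brown bottle is at (466,220) and the shaker at (203,275). Top view: the small bottle is at (298,263), the shaker at (444,248), and its knob side faces the robot at (447,287).

```bash
cat > h.py <<'E'
import numpy as np,cv2
from rig import r,cams
def ray(p,uv):
    K=np.array([[p['fx'],0,p['cx']],[0,p['fy'],p['cy']],[0,0,1]])
    n=cv2.undistortPoints(np.array([[uv]],float),K,p['dist_coeffs'])[0,0]
    R=cv2.Rodrigues(p['rvec'])[0]; d=R.T@np.array([n[0],n[1],1]); 
    return -R.T@p['tvec'], d/np.linalg.norm(d)
def plane(p,uv,z):
    o,d=ray(p,uv); return o+d*(z-o[2])/d[2]
def tri(rays):
    A=sum(np.eye(3)-np.outer(d,d) for o,d in rays); b=sum((np.eye(3)-np.outer(d,d))@o for o,d in rays)
    X=np.linalg.solve(A,b); return X,[round(float(np.linalg.norm(np.cross(X-o,d))),1) for o,d in rays]
E
python3 - <<'E'
import cv2,numpy as np
s=cv2.imread('pics/scene0.png');t=cv2.imread('pics/top0.png')
def c(i,u,v,w,h,k): return cv2.resize(i[v:v+h,u:u+w],None,fx=k,fy=k,interpolation=cv2.INTER_CUBIC)
a=np.hstack([c(t,395,200,100,75,4),c(s,150,215,100,75,4)])
a2=np.hstack([c(t,260,230,100,75,4),c(s,310,205,100,75,4)])
cv2.imwrite('pics/m.png',np.vstack([a,a2]))
E
```

```text
(no output)
```

View pics/m.png

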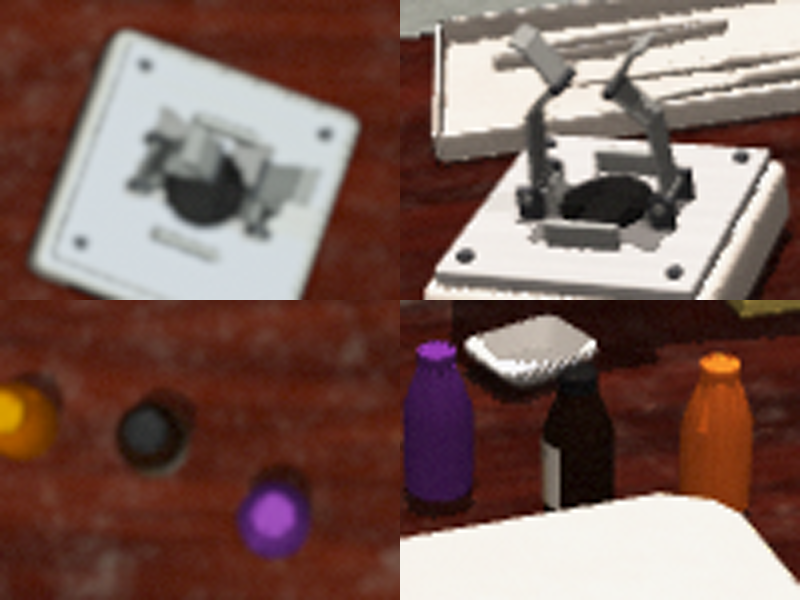

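Mosaic: the four screws and the pad on the shaker plate are clear. In the top crop the screws are at (146,64), (325,133) and (81,242). In the scene crop they are at (674,271), (465,257) and (740,157). The small bottle's cap top is at top crop (150,125) and scene crop (178,64).

```bash
python3 - <<'E'
from h import *
T=cams.camera_params('top');S=cams.camera_params('scene')
o=lambda u0,v0,x,y:(u0+(x+.5)/4-.5,v0+(y+.5)/4-.5)
P={}
for n,t,s in [('BL',(146,64),(274,271)),('BR',(325,133),(65,257)),('FL',(81,242),(340,157)),('stopB',(228,124),(182,236)),('stopF',(184,242),(226,162))]:
    X,e=tri([ray(T,o(395,200,*t)),ray(S,o(150,215,*s))]); P[n]=X; print(n,X.round(1),e)
c=(P['BR']+P['FL'])/2; print('centre',c); d=P['BL']-P['FL']; e=P['BL']-P['BR']; print('yaw',np.arctan2(d[1],d[0]),np.arctan2(-e[0],e[1]))
X,e=tri([ray(T,o(260,230,150,125)),ray(S,o(310,205,178,64))]); print('cap',X,e)
for n,t in [('or',(15,112)),('pu',(272,213))]: print(n,plane(T,o(260,230,*t),79))
E
```

```text
BL [ 602.9 -186.6   48.5] [1.1, 1.1]
BR [ 567.8 -275.6   47.2] [1.2, 1.2]
FL [ 513.6 -151.5   47.8] [1.2, 1.2]
stopB [ 571.7 -225.    52.6] [0.7, 0.7]
stopF [ 512.9 -202.6   52.2] [2.3, 2.3]
centre [ 540.73711672 -213.55291863   47.49984094]
yaw -0.3745189401085729 -0.3755064489929808
cap [509.72982898  79.98714887  85.35780789] [0.1, 0.1]
or [516.75624907 145.34549508  79.        ]
pu [468.18948125  22.15027887  79.        ]
```

```bash
H="python3 -m handwheel"
python3 -m handwheel '0 0 .12 0 0 0 1;0 0 .12 0 0 0 1;0 0 .12 0 0 0 1;0 0 .12 0 0 0 1;0 0 .12 0 0 0 1'
python3 -m handwheel '0 0 .12 0 0 0 1;0 0 .12 0 0 0 1;0 0 .12 0 0 0 1;0 0 .12 0 0 0 1;0 0 .12 0 0 0 1'
python3 -m handwheel '0 0 .12 0 0 0 1;0 0 .12 0 0 0 1;0 0 .12 0 0 0 1;0 0 .12 0 0 0 1'
python3 -m handwheel '0 0 0 -22.4 32.2 0 1;0 0 0 -22.4 32.2 0 1;0 0 0 -22.4 32.2 0 1;0 0 0 -22.4 32.2 0 1;0 0 0 -22.4 32.2 0 1'
python3 -m handwheel '0 0 0 -22.4 32.2 0 1;0 0 0 -22.4 32.2 0 1;0 0 0 -22.4 32.2 0 1;0 0 0 -22.4 32.2 0 1;0 0 0 -22.4 32.2 0 1'
python3 -m handwheel '0 0 0 -22.4 32.2 0 1;0 0 0 -22.4 32.2 0 1;0 0 0 -22.4 32.2 0 1;0 0 0 -22.4 32.2 0 1;0 0 0 -22.4 32.2 0 1;' 
python3 -m handwheel '0 0 0 -22.4 32.2 0 1;0 0 0 0 0 0 1'
python3 - <<'E'
from h import *
s=r.sense(); print(s['eef_pos'],s['tcp_rot'],s['qpos'],s['contact_force'])
p=cams.camera_params('wrist'); f=cams.grab_frame('wrist'); cv2.imwrite('pics/w1.png',f[:,:,::-1]); np.save('w1.npy',p,allow_pickle=True)
print(ray(p,(320,240)))
E
```

```text
clock: 0.52
eef_pos: [161.1, 603.6, 215.7]
tcp_rot: [-3.141, 0.001, 2.275]
contact_force: [0.6, 0.4, -0.1]
opening: 0.999
grasp_force: 0.0
clock: 0.93
eef_pos: [161.0, 603.6, 215.7]
tcp_rot: [-3.141, 0.001, 1.675]
contact_force: [0.0, -0.6, -0.4]
opening: 0.998
grasp_force: 0.0
clock: 1.27
eef_pos: [161.1, 603.6, 215.7]
tcp_rot: [3.141, 0.001, 1.195]
contact_force: [-1.1, 0.5, -0.2]
opening: 1.001
grasp_force: 0.0
clock: 1.68
eef_pos: [271.2, 439.4, 215.8]
tcp_rot: [-3.142, 0.001, 1.201]
contact_force: [0.3, 0.8, -0.2]
opening: 1.0
grasp_force: 0.0
clock: 2.1
eef_pos: [380.8, 276.8, 216.1]
tcp_rot: [-3.142, 0.0, 1.201]
contact_force: [1.6, -0.4, -0.2]
opening: 0.999
grasp_force: 0.0
clock: 2.52
eef_pos: [490.5, 114.0, 216.1]
tcp_rot: [-3.141, 0.0, 1.201]
contact_force: [1.2, 0.7, -0.8]
opening: 0.999
grasp_force: 0.0
clock: 2.68
eef_pos: [515.1, 78.5, 216.2]
tcp_rot: [3.139, 0.001, 1.197]
contact_force: [-0.1, -0.4, 0.5]
opening: 0.998
grasp_force: 0.0
[515.10161896  78.46780252 216.18873908] [3.13908954e+00 9.58247271e-04 1.19731442e+00] [ 0.14972241  0.19030568  1.85493436 -0.00234115  1.09466427  0.52427441] [-0.12368087 -0.3677125   0.48420277]
(array([545.29450012, 156.1056091 , 373.90155202]), array([-0.122767  , -0.27929214, -0.95232566]))
```

View pics/w1.png

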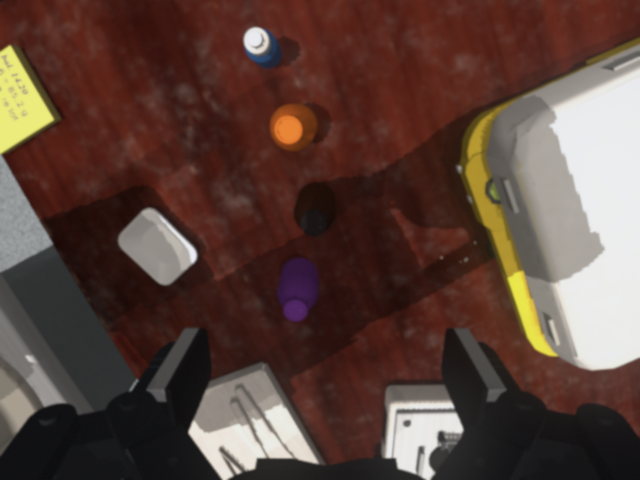

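The wrist view shows the small bottle with its body at about (315,200) and cap at about (315,222), between orange (292,128) and purple (297,290). There is free space on both sides along the finger line.

```bash
python3 - <<'E'
from h import *
p=np.load('w1.npy',allow_pickle=True).item()
T=cams.camera_params('top');S=cams.camera_params('scene')
w=cv2.imread('pics/w1.png');t=cv2.imread('pics/top0.png');s=cv2.imread('pics/scene0.png')
def cap(im,u0,v0,u1,v1,lo,hi):
    c=cv2.GaussianBlur(im,(3,3),0)[v0:v1,u0:u1].astype(int); sat=c.max(2)-c.min(2); m=((sat<14)&(c.max(2)>=lo)&(c.max(2)<=hi)).astype(np.uint8)
    n,l,st,ce=cv2.connectedComponentsWithStats(m); k=1+np.argmax(st[1:,4]); print(st[k],ce[k]+[u0,v0]); return ce[k]+[u0,v0]
a=cap(w,290,175,345,245,22,90); b=cap(t,285,248,312,278,35,110)
g=cv2.resize(w[170:250,280:360],None,fx=6,fy=6,interpolation=cv2.INTER_CUBIC)
g=np.clip(g.astype(float)*2.5,0,255)
cv2.imwrite('pics/c1.png',g)
X,e=tri([ray(p,a),ray(T,b)]); print(X,e)
X,e=tri([ray(p,a),ray(T,b),ray(S,(354.1,220.6))]); print(X,e)
for z in (77,79,82): print(plane(p,a,z),plane(T,b,z))
E
```

```text
[ 10  34  28  27 553] [313.80108499 221.8517179 ]
[ 6  9 10 11 88] [295.73863636 262.26136364]
[507.87064472  83.38313903  75.18002147] [0.1, 0.1]
[507.48180028  82.95678009  82.93900708] [2.6, 0.3, 2.3]
[507.97882925  83.90807721  77.        ] [507.8270214   83.15770844  77.        ]
[508.23019655  84.39441709  79.        ] [507.64552181  82.99889275  79.        ]
[508.6072475  85.1239269  82.       ] [507.37327243  82.76066921  82.        ][ WARN:0@0.329] global loadsave.cpp:1063 imwrite_ Unsupported depth image for selected encoder is fallbacked to CV_8U.
```

View pics/c1.png

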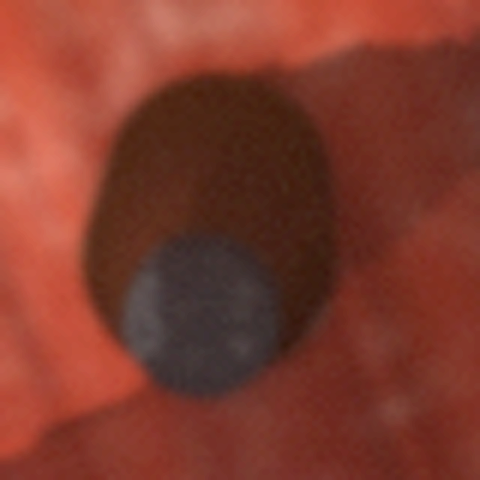

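Crop: the cap disc is centred at crop (202,315), which is wrist (313.6,222.4). I'll centre over it, go part way down, and measure again.

```bash
python3 -m handwheel '0 0 0 2 -8 20 1;0 0 0 0 0 30 1;0 0 0 0 0 30 1;0 0 0 0 0 0 1;0 0 0 0 0 0 1'
python3 - <<'E'
from h import *
s=r.sense(); print(s['eef_pos'],s['tcp_rot'])
p=cams.camera_params('wrist'); f=cams.grab_frame('wrist')[:,:,::-1].copy(); cv2.imwrite('pics/w2.png',f); np.save('w2.npy',p,allow_pickle=True)
K=np.array([[p['fx'],0,p['cx']],[0,p['fy'],p['cy']],[0,0,1]])
uv=cv2.projectPoints(np.array([[508.,83.4,79],[508,83.4,0],s['eef_pos']]),p['rvec'],p['tvec'],K,p['dist_coeffs'])[0][:,0]; print(uv)
u,v=uv[0].astype(int)
c=cv2.GaussianBlur(f,(3,3),0)[v-45:v+45,u-45:u+45].astype(int); sat=c.max(2)-c.min(2); m=((sat<16)&(c.max(2)>=20)&(c.max(2)<100)).astype(np.uint8)
n,l,st,ce=cv2.connectedComponentsWithStats(m); k=1+np.argmax(st[1:,4]); a=ce[k]+[u-45,v-45]; print(st[k],a)
p1=np.load('w1.npy',allow_pickle=True).item(); print(tri([ray(p,a),ray(p1,(313.7,222.2))]),plane(p,a,79))
cv2.imwrite('pics/c2.png',np.clip(f[100:480,120:520]*1.5,0,255).astype(np.uint8))
E
```

```text
clock: 3.15
eef_pos: [503.5, 88.7, 135.3]
tcp_rot: [-3.138, 0.002, 1.202]
contact_force: [0.0, 0.1, 0.6]
opening: 1.001
grasp_force: 0.0
[503.46753247  88.65131923 135.31644747] [-3.13817035e+00  1.86849992e-03  1.20155345e+00]
[[337.15668751 270.64188503]
 [334.78448199 230.4988711 ]
 [325.81559928 313.02293361]]
[ 28  27  35  35 921] [337.0228013  268.48534202]
(array([507.83124112,  83.40970838,  75.81355144]), [0.2, 0.2]) [508.38889922  84.64003872  79.        ]
```

View pics/c2.png

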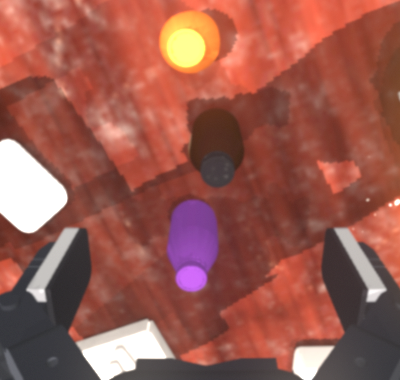

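The second wrist view puts the cap at image (337,268.5). Both views agree on the bottle at about (508,84), with its top near z = 76–79 as expected. Now I'll go down and grasp.

```bash
python3 -m handwheel '0 0 0 -2.6 6 0 1;0 0 0 0 0 25 1;0 0 0 0 0 25 1;0 0 0 0 0 22 1;0 0 0 0 0 16 1'
python3 -m handwheel '0 0 0 0 0 0 1;0 0 0 0 0 0 0.3;0 0 0 0 0 0 0.3;0 0 0 0 0 0 0.3;0 0 0 0 0 0 0.3' 30
python3 -m handwheel '0 0 0 0 0 0 0.2;0 0 0 0 0 0 0.2;0 0 0 0 0 0 0.2;0 0 0 0 0 0 0.2' 30
python3 - <<'E'
from h import *
s=r.sense(); print(s['eef_pos'],s['tcp_rot'])
p=cams.camera_params('wrist'); f=cams.grab_frame('wrist')[:,:,::-1].copy(); np.save('w3.npy',p,allow_pickle=True)
cv2.imwrite('pics/w3.png',f);cv2.imwrite('pics/c3.png',np.clip(f[160:480,160:480]*1.6,0,255).astype(np.uint8))
E
```

```text
clock: 3.62
eef_pos: [511.0, 83.6, 48.4]
tcp_rot: [3.14, -0.001, 1.201]
contact_force: [-0.2, -0.4, 0.1]
opening: 0.998
grasp_force: 0.0
clock: 4.03
eef_pos: [510.9, 83.7, 49.6]
tcp_rot: [3.139, -0.001, 1.201]
contact_force: [0.3, -0.4, -0.2]
opening: 0.454
grasp_force: 0.0
clock: 4.37
eef_pos: [510.7, 83.7, 49.1]
tcp_rot: [3.14, -0.001, 1.201]
contact_force: [0.1, -0.5, 6.5]
opening: 0.247
grasp_force: 28.8
[510.70523451  83.67932331  49.14759151] [ 3.13997652e+00 -8.98260127e-04  1.20076738e+00]
```

View pics/c3.png

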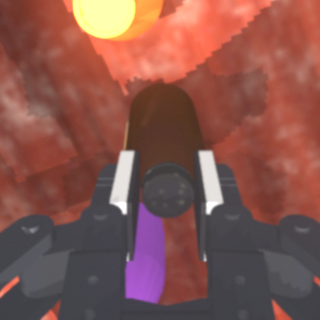

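The bottle is held by its straight body. The cap is at crop (168,188), midway between the pads. Next I'll lift and carry it towards the shaker, stopping short for a look.

```bash
python3 -m handwheel '0 0 0 0 0 -15 0.2;0 0 0 0 0 -36 0.2;0 0 0 0 0 -40 0.2;0 0 0 0 0 -40 0.2;0 0 0 0 0 -30 0.2' 40
python3 -m handwheel '0 0 0 -20 10 0 0.2;0 0 0 -32 17 0 0.2;0 0 0 -32 17 0 0.2;0 0 0 -32 17 0 0.2;0 0 0 -32 17 0 0.2'
python3 -m handwheel '0 0 0 -32 17 0 0.2;0 0 0 -16 8 0 0.2;0 0 0 0 0 0 0.2;0 0 0 0 0 0 0.2'
python3 - <<'E'
from h import *
s=r.sense(); print(s['eef_pos'],s['tcp_rot'],s['contact_force'])
np.set_printoptions(suppress=True,precision=1)
p=cams.camera_params('wrist'); w=cams.grab_frame('wrist')[:,:,::-1].copy(); np.save('w4.npy',p,allow_pickle=True)
t=cams.grab_frame('top')[:,:,::-1]; sc=cams.grab_frame('scene')[:,:,::-1]
for n,i in zip('wts',(w,t,sc)): cv2.imwrite(f'pics/{n}4.png',i)
def proj(p,X):
    K=np.array([[p['fx'],0,p['cx']],[0,p['fy'],p['cy']],[0,0,1]]); return cv2.projectPoints(np.array(X,float),p['rvec'],p['tvec'],K,p['dist_coeffs'])[0][:,0]
e=s['eef_pos']; S=cams.camera_params('scene')
q=[e+[0,0,30],e+[0,0,-49]]; print('scene',proj(S,q)); print('wrist',proj(p,q)); 
u,v=proj(S,[e])[0].astype(int)
a=cv2.resize(sc[v-50:v+50,u-50:u+50],None,fx=4,fy=4,interpolation=cv2.INTER_CUBIC)
b=np.clip(w[180:480,120:520]*1.4,0,255).astype(np.uint8); b=cv2.copyMakeBorder(b,0,100,0,0,cv2.BORDER_CONSTANT)
print('scene crop o',u-50,v-50); cv2.imwrite('pics/c4.png',np.hstack([a,b]))
E
```

```text
clock: 4.83
eef_pos: [510.2, 83.6, 212.5]
tcp_rot: [3.14, -0.001, 1.201]
contact_force: [1.0, 0.1, -1.4]
opening: 0.236
grasp_force: 37.6
clock: 5.25
eef_pos: [528.7, -84.1, 209.5]
tcp_rot: [3.141, -0.0, 1.201]
contact_force: [0.8, 0.8, -1.5]
opening: 0.239
grasp_force: 37.5
clock: 5.58
eef_pos: [534.6, -137.2, 209.0]
tcp_rot: [-3.141, -0.0, 1.199]
contact_force: [0.3, 0.3, -0.8]
opening: 0.239
grasp_force: 37.5
[ 534.56815739 -137.1796575   208.98572875] [-3.14093258e+00 -1.16063957e-04  1.19858540e+00] [ 0.29009296  0.25964334 -0.83285692]
scene [[233.4 160.8]
 [238.  203.7]]
wrist [[325.6 352.1]
 [325.8 270.3]]
scene crop o 185 127
```

View pics/c4.png

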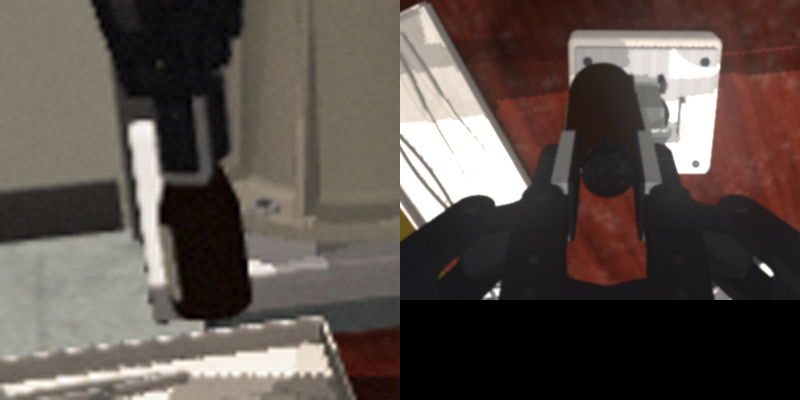

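The bottle hangs upright. Its cap at wrist (327,350) is within 1 mm of the tool axis, and the foot is where I predicted. The shaker screws appear at wrist (309,242), (425,242) and (415,343), so I'll refine the seat with them.

```bash
python3 - <<'E'
from h import *
np.set_printoptions(suppress=True,precision=1)
p=np.load('w4.npy',allow_pickle=True).item(); w=cv2.imread('pics/w4.png',0); t=cv2.imread('pics/top0.png',0); s=cv2.imread('pics/scene0.png',0)
def ref(im,u,v,k):
    u,v=int(round(u)),int(round(v)); c=im[v-k:v+k+1,u-k:u+k+1].astype(float); m=np.clip(np.median(c)-20-c,0,None)
    y,x=np.mgrid[-k:k+1,-k:k+1]; return (u+(x*m).sum()/m.sum(),v+(y*m).sum()/m.sum())
T=cams.camera_params('top');S=cams.camera_params('scene')
o=lambda u0,v0,x,y:(u0+(x+.5)/4-.5,v0+(y+.5)/4-.5)
P={};Q={}
for n,a,tt,ss in [('BL',(425,242),(146,64),(274,271)),('BR',(415,343),(325,133),(65,257)),('FL',(309,242),(81,242),(340,157))]:
    A=ref(w,*a,7); B=ref(t,*o(395,200,*tt),3); C=ref(s,*o(150,215,*ss),3)
    X,e=tri([ray(p,A),ray(T,B),ray(S,C)]); X2,e2=tri([ray(T,B),ray(S,C)]); P[n]=X;Q[n]=plane(p,A,50)
    print(n,np.array(A),np.array(B),np.array(C),X,e,X2,'wrist@50',Q[n],'top@50',plane(T,B,50))
for D in (P,Q): print('c',(D['BR']+D['FL'])/2, 'yaw*1000',1000*np.arctan2(*(D['BL']-D['FL'])[[1,0]]))
E
```

```text
BL [424.6 241.7] [430.8 215.9] [218.1 282.7] [ 602.5 -186.2   47.2] [0.7, 1.0, 1.6] [ 602.6 -186.4   47.5] wrist@50 [ 602.  -184.3   50. ] top@50 [ 602.2 -184.5   50. ]
BR [415.3 343.6] [475.8 233.1] [165.8 278.6] [ 567.  -275.4   46.9] [0.6, 1.2, 1.6] [ 567.3 -275.5   47.3] wrist@50 [ 566.7 -272.7   50. ] top@50 [ 566.9 -273.2   50. ]
FL [311.1 247.3] [414.7 260.2] [235.  252.5] [ 514.2 -151.8   51.5] [2.9, 2.7, 0.3] [ 513.3 -150.5   50.4] wrist@50 [ 514.5 -155.2   50. ] top@50 [ 513.4 -149.5   50. ]
c [ 540.6 -213.6   49.2] yaw*1000 -370.7760847936551
c [ 540.6 -214.    50. ] yaw*1000 -321.56178811216256
```

```bash
python3 -m handwheel '0 0 0 -28 13.5 0 0.2;0 0 0 -28 13.5 0 0.2;0 0 0 -12 6 0 0.2;0 0 0 0 0 0 0.2;0 0 0 0 0 0 0.2'
python3 - <<'E'
from h import *
np.set_printoptions(suppress=True,precision=2)
s=r.sense(); print(s['eef_pos'],s['tcp_rot'],s['qpos'])
w=cams.grab_frame('wrist')[:,:,::-1]; t=cams.grab_frame('top')[:,:,::-1]; sc=cams.grab_frame('scene')[:,:,::-1]; print(r.sense()['eef_pos'])
for n,i in zip('wts',(w,t,sc)): cv2.imwrite(f'pics/{n}5.png',i)
a=cv2.resize(sc[185:285,150:250],None,fx=4,fy=4,interpolation=cv2.INTER_CUBIC)
b=cv2.copyMakeBorder(w[180:480,120:520],0,100,0,0,cv2.BORDER_CONSTANT)
cv2.imwrite('pics/c5.png',np.hstack([a,b]))
E
```

```text
clock: 6.15
eef_pos: [541.0, -211.1, 209.0]
tcp_rot: [-3.141, -0.0, 1.2]
contact_force: [0.6, -0.6, -1.0]
opening: 0.239
grasp_force: 37.4
[ 541.01 -211.1   208.99] [-3.14 -0.    1.2 ] [-0.37  0.29  1.74  0.    1.11 -0.  ]
[ 540.99 -210.35  209.11]
```

View pics/c5.png

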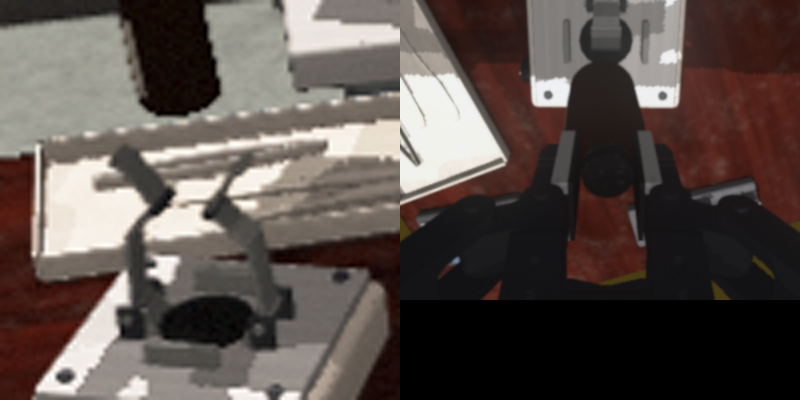

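Scene crop: the foot at (180,103) hangs above and between the lips at (125,155) and (245,157), with the pad at (207,321). Wrist crop: the stops are at (567,41) and (645,41), so the pad centre is at wrist (326,221). I'll cast those rays.

```bash
python3 - <<'E'
from h import *
np.set_printoptions(suppress=True,precision=1)
p=cams.camera_params('wrist');S=cams.camera_params('scene');T=cams.camera_params('top')
s5=(150+207.5/4-.5,185+321.5/4-.5)
print('tri',tri([ray(p,(326,221)),ray(S,s5)]))
for z in (50,57): print(z,'wrist stops',plane(p,(326,221),z),)
print('scene pad',plane(S,s5,50))
print('lips mid scene@134', plane(S,(150+185.5/4-.5,185+156.5/4-.5),134))
print('foot scene@160', plane(S,(150+180.5/4-.5,185+101/4-.5),160), r.sense()['eef_pos'])
K=np.array([[p['fx'],0,p['cx']],[0,p['fy'],p['cy']],[0,0,1]])
print(cv2.projectPoints(r.sense()['eef_pos']+[0,0,30],p['rvec'],p['tvec'],K,p['dist_coeffs'])[0])
E
```

```text
tri (array([ 540.1, -213.5,   49.4]), [1.0, 1.0])
50 wrist stops [ 540.3 -212.3   50. ]
57 wrist stops [ 540.9 -210.5   57. ]
scene pad [ 540.6 -214.5   50. ]
lips mid scene@134 [ 540.3 -212.8  134. ]
foot scene@160 [ 539.1 -211.4  160. ] [ 541.  -210.4  209.1]
[[[325.7 352.1]]]
```

```bash
python3 -m handwheel '0 0 0 -1.7 0.5 10 0.2;0 0 0 0 0 15 0.2;0 0 0 0 0 10 0.2;0 0 0 0 0 8 0.2;0 0 0 0 0 0 0.2' 60
python3 -m handwheel '0 0 0 0 0 6 0.2;0 0 0 0 0 6 0.2;0 0 0 0 0 6 0.2;0 0 0 0 0 6 0.2;0 0 0 0 0 0 0.2'
python3 - <<'E'
from h import *
print(r.sense()['eef_pos'],r.sense()['contact_force'])
sc=cams.grab_frame('scene')[:,:,::-1]; t=cams.grab_frame('top')[:,:,::-1]
cv2.imwrite('pics/c6.png',np.hstack([cv2.resize(i,None,fx=4,fy=4,interpolation=cv2.INTER_CUBIC) for i in (sc[170:290,150:250],t[190:310,395:495])]))
E
```

```text
clock: 6.72
eef_pos: [540.1, -212.8, 164.3]
tcp_rot: [-3.139, -0.0, 1.201]
contact_force: [-0.5, 0.2, 0.7]
opening: 0.224
grasp_force: 56.4
clock: 7.13
eef_pos: [540.8, -213.4, 141.5]
tcp_rot: [-3.141, -0.0, 1.201]
contact_force: [0.1, 0.4, -2.6]
opening: 0.22
grasp_force: 55.8
[ 540.78211301 -213.38921015  141.48529379] [ 0.09332592  0.39121003 -2.58484515]
```

View pics/c6.png

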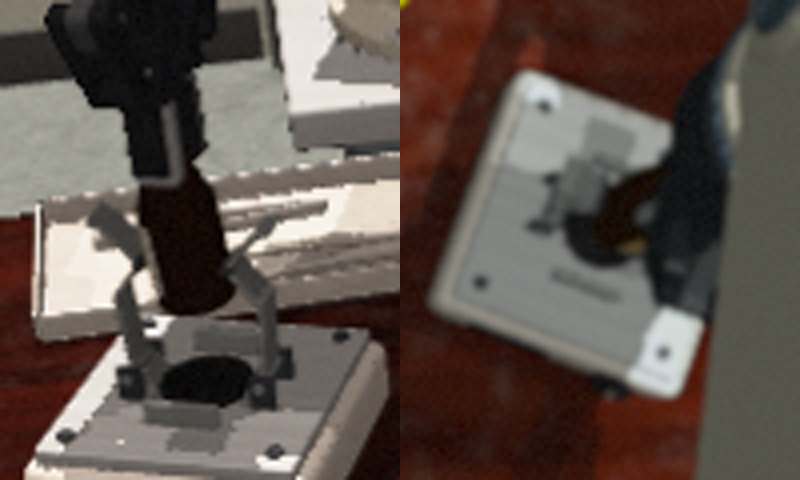

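The foot has entered between the noses and both jaws are spread evenly. I'll keep pressing.

```bash
python3 -m handwheel '0 0 0 0 0 6 0.2;0 0 0 0 0 6 0.2;0 0 0 0 0 6 0.2;0 0 0 0 0 6 0.2;0 0 0 0 0 0 0.2'
python3 -m handwheel '0 0 0 0 0 4 0.2;0 0 0 0 0 4 0.2;0 0 0 0 0 3 0.2;0 0 0 0 0 0 0.2'
python3 -m handwheel '0 0 0 0 0 3 0.2;0 0 0 0 0 3 0.2;0 0 0 0 0 0 0.2'
```

```text
clock: 7.65
eef_pos: [540.0, -213.0, 116.4]
tcp_rot: [-3.139, -0.0, 1.201]
contact_force: [-0.2, 1.7, -3.9]
opening: 0.226
grasp_force: 55.7
clock: 7.98
eef_pos: [540.4, -213.2, 106.2]
tcp_rot: [-3.14, -0.0, 1.201]
contact_force: [0.7, 0.4, -5.0]
opening: 0.224
grasp_force: 55.7
clock: 8.23
eef_pos: [540.6, -213.3, 100.5]
tcp_rot: [-3.141, -0.0, 1.201]
contact_force: [0.2, 0.6, -3.8]
opening: 0.224
grasp_force: 55.8
```

```bash
python3 -m handwheel '0 0 0 0 0 1.5 0.2;0 0 0 0 0 0 0.2;0 0 0 0 0 0 0.2'
python3 -m handwheel '0 0 0 0 0 1.5 0.2;0 0 0 0 0 0 0.2;0 0 0 0 0 0 0.2'
python3 - <<'E'
from h import *
sc=cams.grab_frame('scene')[:,:,::-1]; w=cams.grab_frame('wrist')[:,:,::-1]
cv2.imwrite('pics/c7.png',np.hstack([cv2.resize(sc[170:290,150:250],None,fx=4,fy=4,interpolation=cv2.INTER_CUBIC),cv2.copyMakeBorder(w[100:480,120:520],0,100,0,0,cv2.BORDER_CONSTANT)]))
E
```

```text
clock: 8.48
eef_pos: [541.0, -213.4, 99.9]
tcp_rot: [3.141, -0.0, 1.201]
contact_force: [0.3, 1.3, 0.7]
opening: 0.221
grasp_force: 57.1
clock: 8.73
eef_pos: [541.7, -213.5, 99.6]
tcp_rot: [3.14, -0.0, 1.201]
contact_force: [-2.2, 3.6, 13.0]
opening: 0.224
grasp_force: 60.3
```

View pics/c7.png

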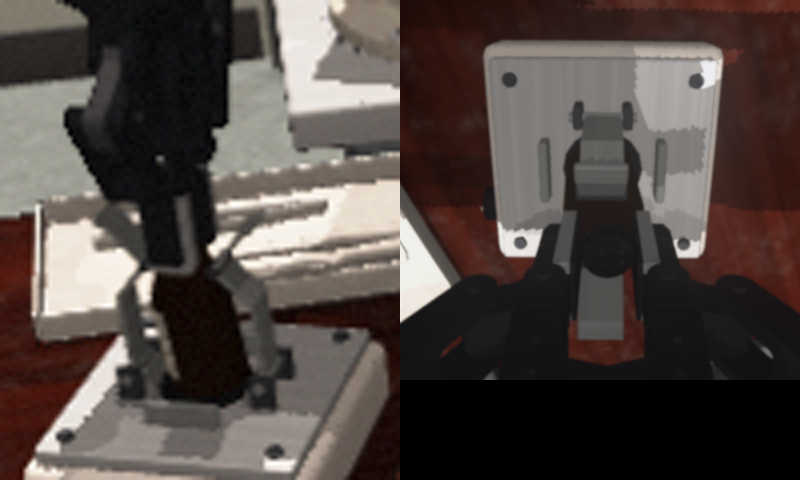

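It is home: the force has turned to firm pad contact (13 N) at the expected height. The foot sits inside the walls and both noses are in on the taper. Now I'll release and withdraw straight up.

```bash
python3 -m handwheel '0 0 0 0 0 0 0.5;0 0 0 0 0 0 0.7;0 0 0 0 0 0 0.8;0 0 0 0 0 0 0.8;0 0 0 0 0 0 0.8'
python3 -m handwheel '0 0 0 0 0 -8 0.8;0 0 0 0 0 -15 0.8;0 0 0 0 0 -25 0.8;0 0 0 0 0 -35 0.8;0 0 0 0 0 -35 0.8'
python3 -m handwheel '0 0 0 0 0 -15 0.8;0 0 0 30 0 0 0.8;0 0 0 30 0 0 0.8;0 0 0 0 0 0 0.8;0 0 0 0 0 0 0.8'
python3 - <<'E'
from h import *
sc=cams.grab_frame('scene')[:,:,::-1]; w=cams.grab_frame('wrist')[:,:,::-1]
cv2.imwrite('pics/c8.png',np.hstack([cv2.resize(sc[170:290,150:250],None,fx=4,fy=4,interpolation=cv2.INTER_CUBIC),w[:,120:520]]))
E
```

```text
clock: 9.25
eef_pos: [540.9, -213.6, 98.0]
tcp_rot: [-3.141, 0.0, 1.201]
contact_force: [0.1, -0.4, -0.8]
opening: 0.801
grasp_force: 0.0
clock: 9.67
eef_pos: [540.3, -213.2, 217.3]
tcp_rot: [-3.14, -0.0, 1.201]
contact_force: [0.6, -0.0, -0.7]
opening: 0.795
grasp_force: 0.0
clock: 10.08
eef_pos: [563.0, -156.6, 231.7]
tcp_rot: [3.141, 0.0, 1.203]
contact_force: [-0.8, 0.3, 0.6]
opening: 0.804
grasp_force: 0.0
```

View pics/c8.png

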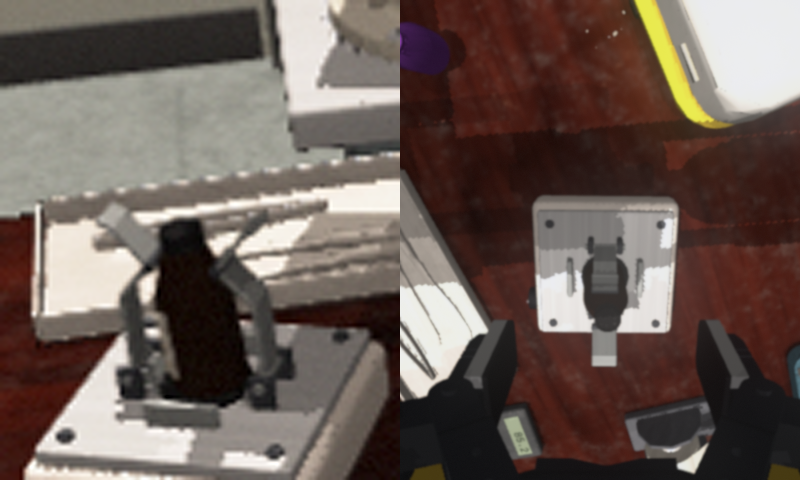

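The bottle stands upright on the pad with both noses on its shoulder, and the gripper is clear.

```bash
python3 -c "
from rig import r
print(r.sign_off())"
```

```text
the job is handed in; nothing more can be done
None
```

The small brown bottle stands upright on the holder's rubber pad, gripped at the shoulder by both jaws; the gripper is clear, and I handed the job in at about 10 s on the robot's clock.

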